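# Overhang the cutting board over the tray

## Robot

A 6-joint arm with a two-finger parallel gripper is mounted at the origin on the work surface. World frame = base frame: x ahead of the robot, y to its left, z up, the work surface at z = 0. Lengths are in m, angles in degrees, forces in N, time in s.
With the tool pointing down it reaches from about 0.35 to 0.875 m from the base axis. Payload 4.2 kg.
Tool frame: the origin (TCP) lies between the finger pads; the fingertips stand 17 mm ahead of it and the grasp point (between the pads) lies 2 mm behind it; z points along the fingers, y is the line along which they close (so a half turn about z gives the same grasp; the last joint's range is limited). The gripper opens to 87 mm and grips with 3 to 60 N. Pads are 19 mm wide; open, the fingers measure 117 mm over their backs; the gripper's body (75 mm by 190 mm) begins 51 mm behind the grasp point.
Start: joints at [-60.413, 22.042, 0.453, 0, -68.411, -14.817], TCP at [0.159, -0.604, 0.24] pointing down, gripper open.
Joint ranges: [-179.83, 179.83], [-69.29, 118.12], [-61.27, 80.66], [-181.25, 117.63], [-171.15, -9.14], [-177.46, 177.46]. Speed limits (degrees/s): [159.86, 159.86, 180, 180, 180, 180].

## Interface

Orientations are given as a 3x3 rotation matrix whose columns are the frame's x, y, z axes.
In Python, from station import sense, capture, r, masks_of gives the robot as it stands.
- The arm moves only by the tool apply_moves, never from a script. Its argument "steps" is a list that holds one entry, the list of rows, each a list of 7 numbers: the opening, from 0 (shut) to 1 (fully open), then the shift along the tool's x, y, z in mm, then the turn, a rotation vector about the tool's x, y, z in rad. A call has 1 to 12 rows; each row shifts and turns the commanded pose from where the row before left it, along the tool's axes as they then stand; what a row does not reach is not made up. A row lasts 1/8 s, in which the tool goes at most 62.5 mm and 10.7 degrees, less where a joint would pass 70% of its speed; a pose out of reach is approached as far as the arm can. A call with a gripper value outside its range is refused whole. The fingers move at their own pace and stop on an object; the grip force is fixed at half the most. Time passes only in rows, so rows that do not move let the fingers close. It gives the time, the measured TCP pose, the force and the opening at its end, in the units of the state.
- sense(): the state, without advancing time (a new reading comes with each control period).
- capture(name): name is "side" or "top" or "wrist"; returns a dict with "color" (400x640x3 uint8, red, green, blue), "vfov" (degrees; the focal length in pixels is half the picture's height over the tangent of half this angle, whatever the lens; pixels are square), "cx", "cy" (the principal point, pixels), "T" (4x4, takes a point from camera to world coordinates). Camera axes: x right, y down, z forward; pixel columns grow to the right and rows downward; lengths in m; the calibration is good to about 2 mm. A picture is of the moment at which its call begins. There is no depth.
- r.finish_job(): hands the job in, once; it reports no verdict.
Trained networks look in a picture, given as the dict that the camera call returned (one of the last four; its "shot" number tells which), for a name from the list of things; names that differ only in an ending like _2 or _b are one class to them, and where a whole thing is asked for, a point or a joint stands for the part that bears it (a point fixed in the world has none). Each returns a list of dicts, best first, with "confidence" (0 to 1); they miss things now and then, are a little off and sometimes report something else, mostly with a low value. They report only what shows in the picture. A call takes as long as a camera call. They do not tell look-alikes from the thing itself.
- masks_of(picture, thing): "pixels" (400x640 bool, what is visible of it) and "box" ([left, top, width, height] in pixels, round what is visible of it).
The state is a dict: "time_s": time; "joints": joint angles; "joint_velocities": joint speeds; "effort": joint torques, N m; "tcp_pos": TCP position; "ee_rot": TCP orientation; "wrist_force": force on the tool from outside, world axes, zero at the start; "moment": the same for the moment, N m; "gripper_width": opening from 0.0 (shut) to 1.0 (fully open).
Only numpy, scipy, OpenCV 4.12 (cv2) and the standard library are available. Lean on these libraries where they do the work, as an engineer would, in place of code of your own. Each camera call takes 0.05 s, during which the arm holds its last target. There are 200 camera calls.

## Task

The cutting board with the cut apples is too far back on the butcher block to scrape into the tray. With your fingertips, slide the board, apples riding on it, across the block until its front edge hangs about 4 cm out past the block's edge, square to that edge and over the mouth of the steel tray. Just push it: do not pick up or tip the board, keep all three apple quarters on it, and leave everything else where it is.

Things in the scene. Friction and masses are not known exactly. Their poses are not given: they have to be found in the camera images.
- block_edge (a point): Middle of the far top edge of the butcher block, where the tray stands, on the level of its top face 50 mm above the table. The block, a fixed slab of brown wood 320 (x) x 500 (y) x 50 mm, varies in place and yaw; its centre is 160 mm back along -x. Axes: x level, straight out over the edge to the tray; y along the edge; z up.
- board: White plastic cutting board, 160 (x) x 240 (y) x 10 mm thick, about 0.36 kg, loose, flat on the block, its front edge at first 35 to 80 mm short of the block's edge and up to 0.3 rad off square. Origin: centre of its underside; x to its front edge (80 mm off), y along its length, z up. Its rear edge, at x = -80 mm, is the one to push; the block is bare for 45 mm behind it. Stays where it is left.
- board_left (a point): Front corner of the board on its +y side, 80 mm along x and 120 mm along y from the board's origin, at half thickness (5 mm above the block's top). Axes as the board's.
- board_right (a point): Front corner of the board on its -y side, 80 mm along x and -120 mm along y from the board's origin, at half thickness. Axes as the board's.
- tray_rim (a point): Middle of the near rim of a shallow stainless steel tray, on top of the rim, 40 mm above the table. The tray, 260 (x) x 360 (y) x 40 mm high with a 12 mm rim, stands loose 3 mm off the block's far edge and holds apple quarters. Its mouth, 332 mm long, is centred on this point along y. Its top is 10 mm below the block's, so the board passes over it. x: away from the block; y: along its edge.
- wedge1: Green-skinned apple quarter with cream cut faces, 62 x 31 x 31 mm, 50 g, lying loose on one cut face on the board, towards the board's -y end, at least 30 mm in from the board's rear edge. Origin: on its underside, 12 mm in from its upright cut face; z up.
- wedge2: Red-skinned apple quarter with cream cut faces, 62 x 31 x 31 mm, 50 g, lying loose on one cut face on the board, near the board's middle, at least 30 mm in from the board's rear edge. Origin: on its underside, 12 mm in from its upright cut face; z up.
- wedge3: Green-skinned apple quarter with cream cut faces, 62 x 31 x 31 mm, 50 g, lying loose on one cut face on the board, towards the board's +y end, at least 30 mm in from the board's rear edge. Origin: on its underside, 12 mm in from its upright cut face; z up.
- apple_red: Whole red apple, 74 mm across and 67 mm high, standing on the block beyond the board's +y end. Origin: centre of its underside. Leave it alone.
- lemon_bottle: Small yellow bottle with a green cap, 52 mm across and 150 mm high, standing on the block beyond the board's +y end, 205 mm to +y of the block's centre, 50 mm ahead of it or 115 mm behind it (it and the red apple may change places). Origin: centre of its underside. Leave it alone.
- knife: Paring knife with a black handle, 180 mm long, lying flat on the block beyond the board's -y end, its blade to +x. Origin: where the handle meets the blade (5 mm behind it), on the block. Leave it alone.
- jar: Glass jar with a brass lid, 84 mm across and 135 mm high, standing on the table beside the block's -y end. Origin: centre of its underside. Leave it alone.
- steel_bowl: Small steel bowl, 150 mm across and 60 mm high, on the table beside the block's -y end. Origin: centre of its underside. Leave it alone.
- apple_green: Whole green apple, 74 mm across and 67 mm high, on the table beside the block's +y end. Origin: centre of its underside. Leave it alone.
- apple_spare: Second whole red apple, 70 mm across and 63 mm high, on the table by the green one. Origin: centre of its underside. Leave it alone.
There are look-alikes about, which are no part of the job. What is meant by the wedge2 is not orange or turquoise, and is the smaller of those in its own colour.

How it is judged (in metres and radians):
At the end, for the whole second after the job is handed in: Both front corners of the board hang 28 to 52 mm past the block's edge and lie within the length of the tray's mouth; the board lies flat and at rest on the block with all three apple quarters on it, and everything else is within 20 mm of where it stood (x of board_left in the frame of block_edge between 0.028 and 0.052 m and y of board_left in the frame of tray_rim between -0.165 and 0.165 m and x of board_right in the frame of block_edge between 0.028 and 0.052 m and y of board_right in the frame of tray_rim between -0.165 and 0.165 m and z of board in the frame of block_edge between -0.003 and 0.003 m and angle between board's own z axis and vertical below 0.03 rad and linear speed of board below 0.01 m/s and angular speed of board below 0.05 rad/s and z of wedge1 in the frame of board between 0.005 and 0.03 m and x of wedge1 in the frame of board between -0.08 and 0.08 m and y of wedge1 in the frame of board between -0.12 and 0.12 m and linear speed of each of wedge1, wedge2, wedge3 below 0.02 m/s and z of wedge2 in the frame of board between 0.005 and 0.03 m and x of wedge2 in the frame of board between -0.08 and 0.08 m and y of wedge2 in the frame of board between -0.12 and 0.12 m and z of wedge3 in the frame of board between 0.005 and 0.03 m and x of wedge3 in the frame of board between -0.08 and 0.08 m and y of wedge3 in the frame of board between -0.12 and 0.12 m and distance of each of apple_red, lemon_bottle, knife, jar, steel_bowl, apple_green, apple_spare, tray_rim from where it was at the start of the episode below 0.02 m); the robot touches nothing.
It fails at once if the board or an apple quarter is pushed with the arm or the gripper's body instead of the fingers (contact force between the arm and board above 1 N or contact force between the arm and wedge1 above 1 N or contact force between the arm and wedge2 above 1 N or contact force between the arm and wedge3 above 1 N).
It fails at once if the board is lifted off the block (by more than 10 mm) or tipped (by more than 0.1 rad) (z of board in the frame of block_edge above 0.01 m or z of board in the frame of block_edge below -0.008 m or angle between board's own z axis and vertical above 0.1 rad).
It fails at once if an apple quarter falls off the board or is picked up from it (z of any of wedge1, wedge2, wedge3 in the frame of board below 0 m or z of any of wedge1, wedge2, wedge3 in the frame of board above 0.035 m).
It fails at once if the tray or any bystander is displaced by more than 20 mm (distance of any of apple_red, lemon_bottle, knife, jar, steel_bowl, apple_green, apple_spare, tray_rim from where it was at the start of the episode above 0.02 m).
It also fails if it takes over 40 s, if anything falls off the work surface, if the arm or the gripper's body presses on something with over 40 N, if the wrist force passes 120 N, or if a joint passes its speed limit or range.

## Working session

There is one attempt and no reset: what is moved stays moved. The work goes in short steps, Python scripts to look and compute and a tool call to move; the robot and the scene stay as the last step left them, time stands still between calls to the robot, and variables do not carry over. Pictures are saved under pics/ and viewed, on a budget of 10 in all, crops included, one or two more only if the job needs it, and the job is handed in when it is done.

Besides the shell and the picture viewer there is one more tool, called as name([rows], argument=value, ...), one row to a line, values as JSON. apply_moves: Moves the arm, as the interface text tells. Its arguments: {"type":"object","properties":{"steps":{"type":"array","items":{"type":"array","items":{"type":"array","items":{"type":"number"}}}}},"required":["steps"]}

```bash
mkdir -p pics; cat > h.py <<'E'
import numpy as np, cv2
from station import sense, capture, r, masks_of
def ray(p,u,v):
    f=200/np.tan(np.radians(p["vfov"])/2); d=p["T"][:3,:3]@np.array([(u-p["cx"])/f,(v-p["cy"])/f,1.]); return p["T"][:3,3],d
def at(p,u,v,z):
    o,d=ray(p,u,v); return (o+d*(z-o[2])/d[2])
def proj(p,X):
    f=200/np.tan(np.radians(p["vfov"])/2); c=p["T"][:3,:3].T@(np.array(X)-p["T"][:3,3]); return f*c[0]/c[2]+p["cx"],f*c[1]/c[2]+p["cy"]
def save(p,n): cv2.imwrite("pics/"+n,p["color"][:,:,::-1])
def board(p,z):
    m=masks_of(p,"board")
    b=m[0]["pixels"].astype(np.uint8)
    c=max(cv2.findContours(b,0,2)[0],key=cv2.contourArea)[:,0]
    pts=np.array([at(p,u,v,z)[:2] for u,v in c])
    rc=cv2.minAreaRect((pts*1000).astype(np.float32))
    return m[0]["confidence"],rc,cv2.boxPoints(rc)
E
python3 - <<'E'
from h import *
np.set_printoptions(precision=4,suppress=True)
for n in("top","side"):
    p=capture(n); save(p,n+"0.png"); print(n,p["vfov"],p["T"])
    print(board(p,.06))
    for t in("wedge2","tray_rim","knife","lemon_bottle","apple_red"):
        for m in masks_of(p,t):
            print(t,m["confidence"],m["box"],m["pixels"].sum())
E
```

```text
top 51.08164884664838 [[-0.0085 -0.9977  0.0667  0.414 ]
 [-0.9998  0.0095  0.015   0.0022]
 [-0.0156 -0.0666 -0.9977  1.3474]
 [ 0.      0.      0.      1.    ]]
(0.95, ((543.2901000976562, 70.52415466308594), (161.62469482421875, 242.95921325683594), 14.759390830993652), array([[434.196 , 167.4077],
       [496.0924, -67.5349],
       [652.3842, -26.3594],
       [590.4878, 208.5832]], dtype=float32))
wedge2 0.9 [398.7, 280.1, 25.4, 17.7] 329
wedge2 0.74 [267.7, 176.1, 17.2, 19.2] 201
wedge2 0.71 [258.0, 154.6, 87.9, 71.2] 3465
wedge2 0.67 [241.4, 266.0, 21.9, 30.5] 395
wedge2 0.63 [372.2, 114.2, 16.1, 16.6] 183
wedge2 0.55 [295.7, 178.5, 15.7, 17.4] 188
wedge2 0.48 [321.1, 171.1, 7.8, 18.5] 157
tray_rim 0.61 [227.8, 147.0, 163.0, 108.9] 10997
knife 0.77 [376.1, 167.8, 0.2, 54.9] 349
lemon_bottle 0.79 [226.8, 234.5, 23.9, 15.8] 315
apple_red 0.67 [225.2, 176.3, 28.7, 24.5] 482
side 43.79134847977885 [[-0.754  -0.4639  0.4651 -0.0489]
 [-0.6569  0.5371 -0.5292  0.6429]
 [-0.0043 -0.7045 -0.7097  0.9242]
 [ 0.      0.      0.      1.    ]]
(0.73, ((542.6677856445312, 77.34305572509766), (164.66738891601562, 247.14524841308594), 14.557356834411621), array([[431.9174, 176.2541],
       [494.0372, -62.957 ],
       [653.4182, -21.568 ],
       [591.2984, 217.6431]], dtype=float32))
wedge2 0.77 [317.1, 326.3, 43.8, 25.5] 838
wedge2 0.76 [257.5, 218.9, 16.5, 18.9] 275
wedge2 0.74 [394.5, 137.4, 37.0, 56.2] 1602
wedge2 0.64 [282.8, 198.6, 17.0, 24.7] 238
wedge2 0.54 [296.9, 178.8, 19.9, 18.0] 333
wedge2 0.49 [290.5, 134.3, 17.5, 13.0] 197
wedge2 0.32 [236.0, 172.1, 107.8, 88.1] 4351
tray_rim 0.64 [136.6, 121.1, 163.8, 113.6] 8983
tray_rim 0.37 [211.2, 234.8, 32.2, 36.6] 917
knife 0.76 [334.2, 156.8, 53.8, 32.3] 383
knife 0.65 [271.9, 253.1, 28.3, 60.3] 1286
lemon_bottle 0.91 [269.4, 252.5, 29.5, 59.9] 1280
lemon_bottle 0.71 [294.4, 180.2, 21.4, 17.0] 309
apple_red 0.63 [211.2, 234.2, 31.1, 36.5] 919
```

```bash
python3 -c "
import cv2
a=cv2.imread('pics/top0.png');cv2.imwrite('pics/top0c.png',cv2.resize(a[20:320,140:540],None,fx=2,fy=2,interpolation=2))"
```

```text
(no output)
```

View pics/top0c.png

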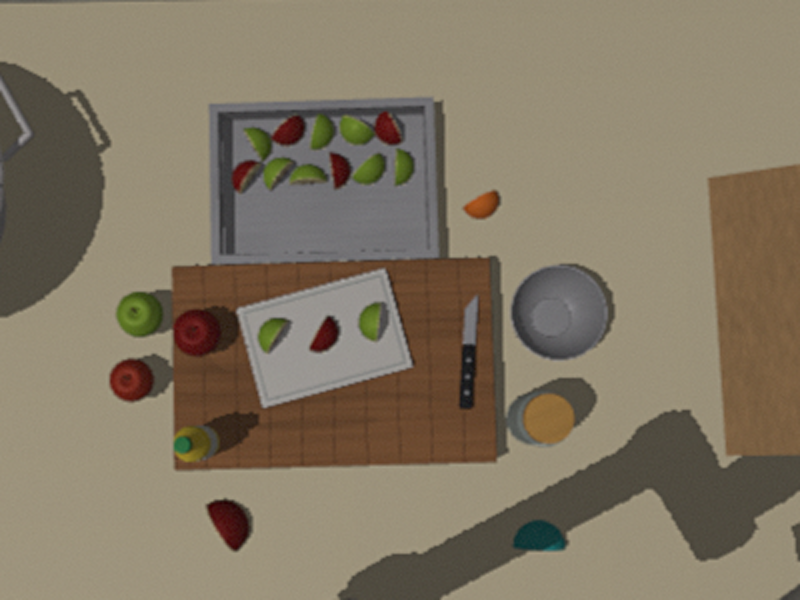

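View pics/side0.png

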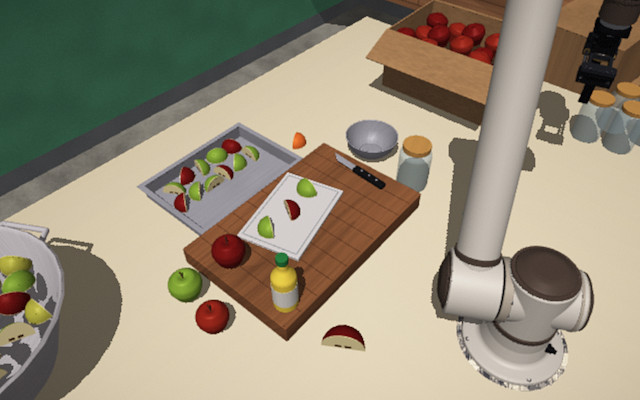

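Top view: the board (crop corners 238,310 / 385,270 / 411,366 / 265,406) is about 15° CCW of the block. The red apple is at 197,333, left of the board, and the bottle is at 190,443. Next I'll fit the block and board.

```bash
cat >> h.py <<'E'
def block(p):
    hsv=cv2.cvtColor(p["color"],cv2.COLOR_RGB2HSV)
    m=cv2.inRange(hsv,(5,90,40),(18,255,200)); m[:, 420:]=0
    for t in("board",):
        for q in masks_of(p,t)[:1]: m[q["pixels"]]=255
    m=cv2.morphologyEx(m,2,np.ones((3,3)))
    c=max(cv2.findContours(m,0,1)[0],key=cv2.contourArea)[:,0]
    # front edge: topmost pixel per column, in the free parts
    return m,c
E
python3 - <<'E'
from h import *
np.set_printoptions(precision=4,suppress=True)
p=capture("top"); m,c=block(p)
pts=np.array([at(p,u,v,.05)[:2]*1000 for u,v in c],np.float32)
rc=cv2.minAreaRect(pts); print("block",rc,cv2.boxPoints(rc))
# line fit of the front edge by colour change
us=[u for u in range(232,384)]; e=np.array([at(p,u,m[:,u].nonzero()[0][0]-.5,.05)[:2] for u in us if 1])*1000
vx,vy,x,y=cv2.fitLine(e.astype(np.float32),cv2.DIST_HUBER,0,.01,.01).ravel(); print("edge",np.degrees(np.arctan2(-vx/vy,1)),x,y)
print("board",board(p,.06))
t=masks_of(p,"tray_rim")[0]["pixels"].astype(np.uint8)
cc=max(cv2.findContours(t,0,1)[0],key=cv2.contourArea)[:,0]
print("tray",cv2.minAreaRect(np.array([at(p,u,v,.04)[:2]*1000 for u,v in cc],np.float32)))
print("apple",at(p,238,186,.085)*1000,"bottle cap",at(p,231.5,243,.2)*1000)
print(sense()["ee_rot"],sense()["tcp_pos"])
E
```

```text
block ((504.76483154296875, 59.480499267578125), (317.681396484375, 499.1105041503906), 1.004262924194336) [[ 341.5746  306.2135]
 [ 350.3224 -192.8204]
 [ 667.955  -187.2525]
 [ 659.2072  311.7814]]
edge 1.1953079 663.4792 74.47499
board (0.94, ((542.532470703125, 71.10154724121094), (162.00161743164062, 241.22564697265625), 14.481278419494629), array([[433.9442, 167.6271],
       [494.266 , -65.9347],
       [651.1207, -25.424 ],
       [590.799 , 208.1378]], dtype=float32))
tray ((796.0390625, 71.65202331542969), (266.77484130859375, 361.18145751953125), 0.18251149356365204)
apple [550.1869 264.238   85.    ] bottle cap [381.077  257.5518 200.    ]
[[-0.967 -0.255  0.   ]
 [-0.255  0.967 -0.   ]
 [-0.    -0.    -1.   ]] [ 0.1593 -0.6043  0.2396]
```

apply_moves([
  [[1,-36.5,46.3,0,0,0,0],[1,-36.5,46.3,0,0,0,0],[1,-36.5,46.3,0,0,0,0],[1,-36.5,46.3,0,0,0,0],[1,-36.5,46.3,0,0,0,0],[1,-36.5,46.3,0,0,0,0],[1,-36.5,46.3,0,0,0,0],[1,-36.5,46.3,0,0,0,0],[1,-36.5,46.3,0,0,0,0],[1,-36.5,46.3,0,0,0,0],[1,-36.5,46.3,0,0,0,0],[1,-36.5,46.3,0,0,0,0]],
])

```text
time_s: 2.4
tcp_pos: [0.4417, 0.0467, 0.2401]
ee_rot: [[-0.967, -0.256, 0.001], [-0.256, 0.967, 0.0], [-0.001, 0.0, -1.0]]
wrist_force: [0.7, -0.7, -0.4]
gripper_width: 0.999
```

```bash
python3 - <<'E'
from h import *
s=sense(); print(s["tcp_pos"],s["ee_rot"])
p=capture("wrist"); save(p,"w1.png")
print(board(p,.06))
E
```

```text
[0.44174014 0.04665851 0.24010407] [[-9.66752369e-01 -2.55710538e-01  1.40639162e-03]
 [-2.55710145e-01  9.66753389e-01  4.55195624e-04]
 [-1.47603218e-03  8.04328434e-05 -9.99998907e-01]]
(0.67, ((499.1279296875, 59.32905578613281), (70.08243560791016, 236.95559692382812), 14.805743217468262), array([[434.97403 , 164.91861 ],
       [495.52628 , -64.16955 ],
       [563.28186 , -46.260498],
       [502.72958 , 182.82767 ]], dtype=float32))
```

View pics/w1.png

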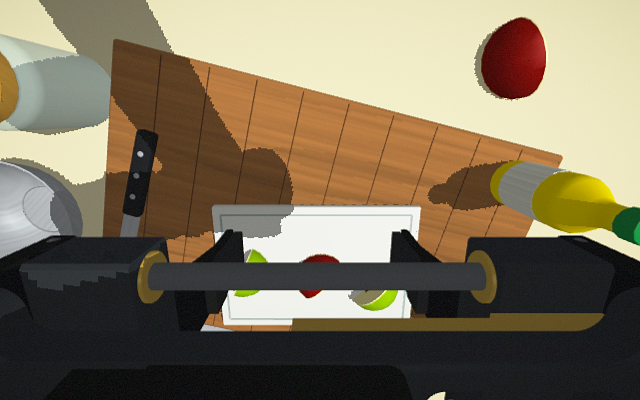

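Wrist view: the board's rear edge is at row ≈207, parallel to the fingers, and its corners agree with the top camera. The gap behind the edge is clear, so I'll descend.

apply_moves([
  [[1,0,0,50,0,0,0],[1,0,0,50,0,0,0],[1,0,0,45,0,0,0],[1,0,0,18,0,0,0],[1,0,0,6,0,0,0],[1,0,0,0,0,0,0]],
])

```text
time_s: 3.25
tcp_pos: [0.4416, 0.0445, 0.0709]
ee_rot: [[-0.967, -0.255, 0.001], [-0.255, 0.967, 0.0], [-0.001, -0.0, -1.0]]
wrist_force: [-0.8, -0.0, -0.4]
gripper_width: 1.005
```

apply_moves([
  [[1,-6,0,0,0,0,0],[1,-5,0,0,0,0,0],[1,-3,0,0,0,0,0],[1,-4,0.3,0,0,0,0.012],[1,-6,0.5,0,0,0,0.018],[1,-6,0.5,0,0,0,0.018],[1,-6,0.5,0,0,0,0.018],[1,-6,0.5,0,0,0,0.018],[1,-6,0.5,0,0,0,0.018],[1,-6,0.5,0,0,0,0.018],[1,-6,0.5,0,0,0,0.018],[1,-3,0.3,0,0,0,0.01]],
])

```text
time_s: 4.75
tcp_pos: [0.4988, 0.0605, 0.0699]
ee_rot: [[-0.994, -0.109, -0.008], [-0.109, 0.994, -0.003], [0.008, -0.002, -1.0]]
wrist_force: [-8.5, -0.5, 5.7]
gripper_width: 1.0
```

```bash
python3 - <<'E'
from h import *
s=sense(); print(s["tcp_pos"],s["wrist_force"])
p=capture("top"); save(p,"t1.png"); print(board(p,.06))
q=capture("side"); save(q,"s1.png"); print(board(q,.06))
cv2.imwrite('pics/both1.png',np.vstack([cv2.resize(p["color"][100:260,200:420],(440,320))[:,:,::-1],cv2.resize(q["color"][100:240,180:400],(440,280))[:,:,::-1]]))
E
```

```text
[0.49875387 0.06050362 0.06986579] [-8.46949689 -0.54597007  5.68394385]
(0.88, ((588.7894287109375, 69.04751586914062), (161.36883544921875, 243.85400390625), 5.109228134155273), array([[497.56744 , 183.30475 ],
       [519.28375 , -59.58037 ],
       [680.0114  , -45.209717],
       [658.2951  , 197.6754  ]], dtype=float32))
(0.69, ((578.9402465820312, 146.12069702148438), (162.77455139160156, 103.3574447631836), 5.957091808319092), array([[492.62906 , 189.07368 ],
       [503.35587 ,  86.274376],
       [665.25146 , 103.16771 ],
       [654.52466 , 205.96701 ]], dtype=float32))
```

View pics/both1.png

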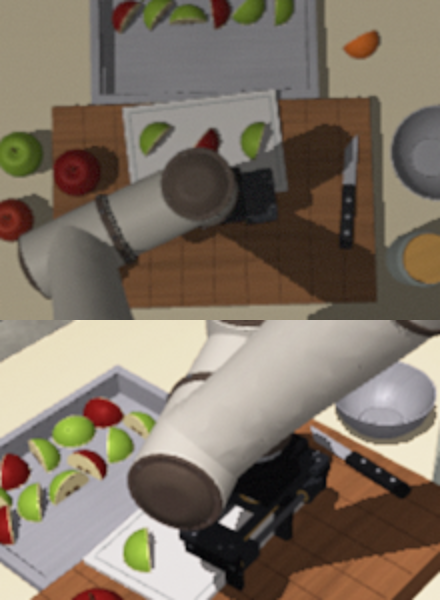

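apply_moves([
  [[1,-3,0.2,0,0,0,0.01],[1,-5,0.4,0,0,0,0.018],[1,-5,0.4,0,0,0,0.018],[1,-5,0.4,0,0,0,0.018],[1,-5,0.4,0,0,0,0.014],[1,-4,0,0,0,0,0.007],[1,-2,0,0,0,0,0],[1,0,0,0,0,0,0]],
])

```text
time_s: 5.95
tcp_pos: [0.5278, 0.0645, 0.0698]
ee_rot: [[-1.0, -0.024, -0.007], [-0.024, 1.0, -0.002], [0.007, -0.002, -1.0]]
wrist_force: [-5.7, 0.5, 2.4]
gripper_width: 0.999
```

```bash
python3 - <<'E'
from h import *
s=sense(); print(s["tcp_pos"],s["wrist_force"])
p=capture("top"); print(board(p,.06))
E
```

```text
[0.52782105 0.064476   0.06982437] [-5.68132899  0.47919822  2.39245607]
(0.7, ((619.8594970703125, 66.378662109375), (239.97393798828125, 156.28768920898438), 89.31769561767578), array([[540.29236 , -52.669243],
       [696.569   , -54.530342],
       [699.42664 , 185.42657 ],
       [543.15    , 187.28766 ]], dtype=float32))
```

apply_moves([
  [[1,6,0,0,0,0,0],[1,10,0,0,0,0,0],[1,0,0,-50,0,0,0],[1,0,0,-60,0,0,0],[1,0,0,-60,0,0,0],[1,0,-60,0,0,0,0],[1,0,-60,0,0,0,0],[1,0,-60,0,0,0,0],[1,0,-60,0,0,0,0],[1,0,-60,0,0,0,0],[1,0,-60,0,0,0,0],[1,0,0,0,0,0,0]],
])

```text
time_s: 7.55
tcp_pos: [0.5229, -0.2983, 0.2396]
ee_rot: [[-1.0, -0.019, -0.001], [-0.019, 1.0, -0.0], [0.001, -0.0, -1.0]]
wrist_force: [0.3, 0.8, -0.3]
gripper_width: 1.003
```

```bash
python3 - <<'E'
from h import *
s=sense(); print(s["tcp_pos"],s["ee_rot"],s["wrist_force"])
p=capture("top"); c,rc,bp=board(p,.06); print(c,rc,bp)
q=capture("side"); print(board(q,.06))
def edge(p,s):
    # block far edge in the side/top picture, brown pixels outside the board
    hsv=cv2.cvtColor(p["color"],cv2.COLOR_RGB2HSV); m=cv2.inRange(hsv,(5,90,40),(18,255,200))
    m=cv2.morphologyEx(m,2,np.ones((3,3)))
    w=np.zeros((1,),int); e=[]
    for y in [*np.arange(-170,-80,4),*np.arange(200,225,4),*np.arange(290,302,4)]:
        xs=np.arange(620,700,.25)
        val=[m[int(round(v)),int(round(u))]>0 for u,v in (proj(p,(x/1000,y/1000,.05)) for x in xs)]
        k=np.flatnonzero(val)
        if len(k) and k[-1]<len(xs)-2: e.append((xs[k[-1]],y))
    e=np.array(e,np.float32); vx,vy,x,y=cv2.fitLine(e,cv2.DIST_HUBER,0,.01,.01).ravel()
    sl=vx/vy; print(s,len(e),"yaw",np.degrees(-sl),"x at 66",x+sl*(66-y), np.std(e[:,0]-x-sl*(e[:,1]-y)))
    return sl,x-sl*y
for P,n in((p,"top"),(q,"side")):
    sl,b=edge(P,n); B=board(P,.06)[2]
    n2=np.array([1,-sl])/np.hypot(1,sl); print([round(float((z-[b,0])@n2),1) for z in B])
cv2.imwrite('pics/both2.png',np.vstack([cv2.resize(p["color"][110:250,210:410],(500,350),interpolation=2)[:,:,::-1],cv2.resize(q["color"][120:220,180:380],(500,250),interpolation=2)[:,:,::-1]]))
E
```

```text
[ 0.5229337  -0.29834489  0.23964535] [[-9.99818718e-01 -1.90316042e-02 -5.73035491e-04]
 [-1.90315207e-02  9.99818873e-01 -1.50896289e-04]
 [ 5.75803497e-04 -1.39963198e-04 -9.99999824e-01]] [ 0.25600953  0.76627542 -0.27776915]
0.69 ((616.8043212890625, 65.36219787597656), (160.109375, 238.1480255126953), 1.4648146629333496) [[533.73193 182.35085]
 [539.8197  -55.71934]
 [699.8767  -51.62645]
 [693.78894 186.44374]]
(0.91, ((616.388916015625, 72.15574645996094), (167.36569213867188, 247.39031982421875), 0.9523934721946716), array([[530.6616 , 194.44287],
       [534.7737 , -52.91327],
       [702.1162 , -50.13138],
       [698.00415, 197.22476]], dtype=float32))
top 22 yaw 0.68131363 x at 66 663.192 11.903376
[-128.1, -124.8, 35.3, 32.0]
side 31 yaw 0.98301286 x at 66 662.79767 0.99093604
[-129.9, -130.0, 37.3, 37.5]
```

View pics/both2.png

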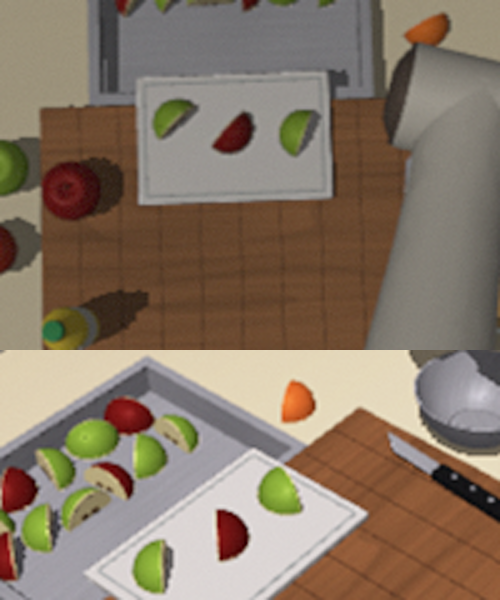

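The board is square, and all three wedges are riding on it. Both cameras put the overhang at about 33.5 mm, so I'll push about 6 mm more for margin.

apply_moves([
  [[1,0,60,0,0,0,0],[1,0,60,0,0,0,0],[1,0,60,0,0,0,0],[1,0,60,0,0,0,0],[1,0,60,0,0,0,0],[1,5,60,0,0,0,0],[1,0,0,60,0,0,0],[1,0,0,60,0,0,0],[1,0,0,38,0,0,0],[1,0,0,10,0,0,0],[1,0,0,0,0,0,0]],
])

```text
time_s: 9.22
tcp_pos: [0.5103, 0.0655, 0.0732]
ee_rot: [[-1.0, -0.026, 0.001], [-0.026, 1.0, -0.0], [-0.001, -0.0, -1.0]]
wrist_force: [0.4, 0.1, 0.8]
gripper_width: 1.001
```

apply_moves([
  [[1,-6,0,1,0,0,0],[1,-5,0,0,0,0,0],[1,-4,0,0,0,0,0],[1,-3,0,0,0,0,0],[1,-3,0,0,0,0,0],[1,-3,0,0,0,0,0],[1,-1,0,0,0,0,0],[1,0,0,0,0,0,0]],
])

```text
time_s: 10.22
tcp_pos: [0.5309, 0.0643, 0.0711]
ee_rot: [[-1.0, -0.024, -0.009], [-0.024, 1.0, -0.003], [0.009, -0.002, -1.0]]
wrist_force: [-8.7, 1.1, 6.6]
gripper_width: 1.0
```

apply_moves([
  [[1,-2,0,0,0,0,0],[1,-1.5,0,0,0,0,0],[1,0,0,0,0,0,0],[1,0,0,0,0,0,0]],
])

```text
time_s: 10.72
tcp_pos: [0.5343, 0.0642, 0.0711]
ee_rot: [[-1.0, -0.024, -0.009], [-0.024, 1.0, -0.003], [0.009, -0.003, -1.0]]
wrist_force: [-8.6, 0.6, 7.0]
gripper_width: 1.004
```

apply_moves([
  [[1,5,0,0,0,0,0],[1,12,0,0,0,0,0],[1,0,0,-50,0,0,0],[1,0,0,-60,0,0,0],[1,0,0,-60,0,0,0],[1,0,-60,0,0,0,0],[1,0,-60,0,0,0,0],[1,0,-60,0,0,0,0],[1,0,-60,0,0,0,0],[1,0,-60,0,0,0,0],[1,0,-60,0,0,0,0],[1,0,0,0,0,0,0]],
])

```text
time_s: 12.22
tcp_pos: [0.5294, -0.2982, 0.2405]
ee_rot: [[-1.0, -0.019, -0.001], [-0.019, 1.0, -0.0], [0.001, -0.0, -1.0]]
wrist_force: [0.1, 0.2, -1.7]
gripper_width: 1.001
```

```bash
python3 - <<'E'
from h import *
s=sense(); print(s["tcp_pos"],s["wrist_force"])
p=capture("top"); print(board(p,.06)[:2])
q=capture("side"); print(board(q,.06)[:2])
cv2.imwrite('pics/both3.png',np.vstack([cv2.resize(p["color"][60:260,190:430],(420,350),interpolation=2)[:,:,::-1],cv2.resize(q["color"][120:260,170:450],(420,210),interpolation=2)[:,:,::-1]]))
E
```

```text
[ 0.52939712 -0.29818403  0.24053199] [ 0.09262002  0.23946604 -1.66222971]
(0.6, ((622.5784301757812, 64.1937255859375), (162.2809295654297, 242.38787841796875), 0.6022598743438721))
(0.69, ((621.5018310546875, 72.1537094116211), (166.7953338623047, 245.8953399658203), 1.8704925775527954))
```

View pics/both3.png

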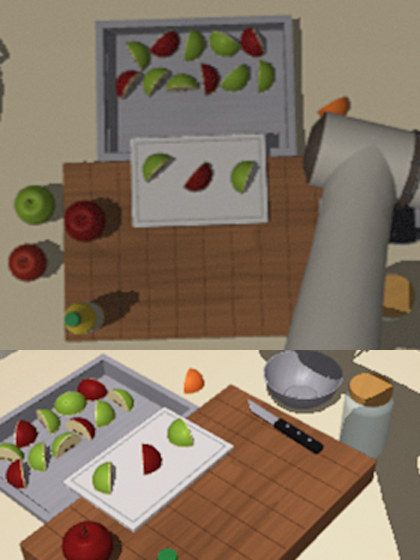

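The board now overhangs about 39 mm and is square, and nothing else looks disturbed. I'll hand it in.

```bash
python3 -c "
from station import r
print(r.finish_job())"
```

```text
the job is handed in; nothing more can be done
None
```

I slid the board forward and turned it square by pushing its rear edge with both open fingertips. After checking it, I pushed it about 6 mm further, backed the arm off and handed the job in at about 12 s. `finish_job` gave no verdict.

- **Overhang:** the last top and side views both put the front edge about 38–39 mm past the block's edge (target 28–52 mm). The block's edge comes from earlier fits, at x ≈ 663 mm.
- **Squareness:** the board's yaw read 0.6° in the top view and 1.9° in the side view. The block's edge read 0.7–1.2°, so the board is within about 1°.
- **Side to side:** the cameras disagreed by 8 mm on the board's centre (64 and 72 mm, with the tray's middle at about 72 mm). Either value is well inside the ±45 mm to spare.
- **Everything else:** all three apple quarters are on the board. The tray, apples, bottle, knife, jar and bowl look unmoved in the final pictures, but I did not re-measure their positions. The arm was clear of everything.

One earlier measurement failed: while the arm hid part of the board, the top view gave the wrong yaw. I backed the arm off and measured again before the last push.

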